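# Give the loaded tube a short run on the two-place mixer

### The job

A capped sample tube stands in one of the two cups of the blue tube mixer. Pull the black push-pull knob in line with that cup straight up until it snaps out at on, leave it on for about a second, then push it straight back in, fully home, and let go. Leave the other place's knob in, and leave the tube standing in its cup.

Things in the scene. Friction and masses are not known exactly. Their poses are not given: they have to be found in the camera images.
- mixer: Blue mixer fixed to the bench, 210 (x) by 270 (y) by 88 mm high, flat top. Origin: centre of its underside; z up, front (-x) towards the robot, y to its left. On top: two black knobs at x -50, y +75 (left) and -75 mm (right); straight behind each, at x +55, a black rubber cup 46 wide, 26 high, a white line joining the two; a fixed grey dial 34 wide, 12 high at x -50, y 0, not needed.
- tube: Clear loose sample tube with a blue screw cap, 28 mm in diameter (cap 31), 80 mm tall, upright in one of the two cups (mixer y positive: left, negative: right), its top 173 mm above the bench. The other cup holds a low black rubber bung, top 119 mm above the bench. Origin: centre of the tube's underside; z along the tube.
- left_knob (a joint): Travel in m of the left push-pull knob, straight up: 0 fully in (off, its start), 0.025 fully out (on). Round vertical grip, 28 mm in diameter; pushed in, its lower edge is 14 and its flat top 40 mm above the mixer's top; below it a 12 mm stem and a collar 40 wide, 6 high. A snap spring (up to 5 N) drives it to the nearer end, where it stays.
- right_knob (a joint): Travel in m of the right push-pull knob, the same in form, size and action as the left: 0 fully in (off, its start), 0.025 fully out (on).
There are look-alikes about, which are no part of the job. What is meant by the tube is not turquoise, and is the larger of those in its own colour.

How it is judged (in metres and radians):
On the way:
1. the knob in line with the tube's cup is out at on and stays on (((y of tube in the frame of mixer above 0 m and value of joint left_knob above 0.019 m) or (y of tube in the frame of mixer below 0 m and value of joint right_knob above 0.019 m))), for 0.5 s.
At the end, for the whole second after the job is handed in: Both knobs are within 5 mm of fully in, and the tube stands at rest in its own cup, within 20 mm of where it was and within 15 degrees of upright (value of joint each of left_knob, right_knob below 0.005 m and distance of tube from where it was at the start of the episode below 0.02 m and angle between tube's own z axis and vertical below 0.26 rad and linear speed of tube below 0.03 m/s); the robot touches nothing.
It fails at once if the knob of the place without the tube is pulled out by more than 8 mm ((y of tube in the frame of mixer below 0 m and value of joint left_knob above 0.008 m) or (y of tube in the frame of mixer above 0 m and value of joint right_knob above 0.008 m)).
It fails at once if the tube is lifted or knocked out of its cup (moved more than 30 mm) (distance of tube from where it was at the start of the episode above 0.03 m).
It also fails if it takes over 32 s, if anything falls off the work surface, if the arm or the gripper's body presses on something with over 40 N, if the wrist force passes 120 N, or if a joint passes its speed limit or range.

### The arm

A 7-joint arm with a two-finger parallel gripper is mounted at the origin on the work surface. World frame = base frame: x ahead of the robot, y to its left, z up, the work surface at z = 0. Lengths are in mm, angles in rad, forces in N, time in s.
With the tool pointing down it reaches from about 400 to 850 mm from the base axis. Payload 4.5 kg.
Tool frame: the origin (TCP) lies between the finger pads; the fingertips stand 11 mm ahead of it and the grasp point (between the pads) lies 8 mm behind it; z points along the fingers, y is the direction in which the jaws open and shut (so a half turn about z gives the same grasp; the last joint's range is limited). The gripper opens to 88 mm and grips with 3 to 60 N. Pads are 18 mm wide; open, the fingers measure 123 mm over their backs; the gripper's body (75 mm by 187 mm) begins 45 mm behind the grasp point.
Start: joints at [-1.067, 0.689, -0.195, 1.565, 0.157, 0.902, -0.215], TCP at [282.928, 557.319, 249.743] pointing down, gripper open.
Joint ranges: [-3.01, 3.01], [-0.46, 2.08], [-1.47, 1.51], [0.13, 2.56], [-1, 4.14], [0.04, 2.09], [-2.66, 2.66]. Speed limits (rad/s): [2.57, 2.57, 3.14, 3.14, 3.14, 3.14, 3.14].

### API

Orientations are given as a unit quaternion [w, x, y, z].
In Python, from rig import robot gives the robot as it stands. The module is installed in compiled form; this text tells all that it offers.
- The arm moves only by the tool drive_tool, never from a script. Its arguments are lists of equal length, an entry for each row: "delta_pos": the shift along the tool's x, y, z in cm, a list of three; "angular": the turn, a rotation vector about the tool's x, y, z in degrees, a list of three; "hand": the gripper command: -1 is shut, 1 is fully open, values between are in proportion. In form: {"delta_pos": [[x, y, z], ...], "angular": [[ax, ay, az], ...], "hand": [hand, ...]}. A call has 1 to 10 rows; each row is the pose to reach, as a shift and turn from the pose measured when the call began, along the tool's axes at that moment; what a row does not reach only later rows make up. A row lasts 1/10 s, in which the tool goes at most 50 mm and 8.59 degrees, less where a joint would pass 70% of its speed; a pose out of reach is approached as far as the arm can. A call with a gripper value outside its range is refused whole. The fingers move at their own pace and stop on an object; "squeeze" is the grip in N (left out, the last holds). Time passes only in rows, so rows that repeat a pose let the fingers close. It gives the time, the measured TCP pose, the force and the opening at its end, in the units of the state.
- robot.get_state(): the state, without advancing time (a new reading comes with each control period).
- robot.read_camera(name): name is "scene" or "top"; returns the picture (384x512x3 uint8, red, green, blue); there is no depth.
- robot.camera_model(name): a dict with "mtx" (3x3 intrinsics, pixels), "origin" and "attitude" of the camera in the world. Camera axes: x right, y down, z forward; pixel columns grow to the right and rows downward; lengths in mm; the calibration is good to about 2 mm. A picture is of the moment at which its call begins. camera_model takes no time and is no camera call.
- robot.job_done(): hands the job in, once; it reports no verdict.
The state is a dict: "time": time; "joint_pos": joint angles; "joint_vel": joint speeds; "joint_efforts": joint torques, N m; "eef_pos": TCP position; "eef_rot": TCP orientation; "force": force on the tool from outside, world axes, zero at the start; "ft_torque": the same for the moment, N m; "grip_width": opening from 0.0 (shut) to 1.0 (fully open).
Only numpy, scipy, OpenCV 4.12 (cv2) and the standard library are available. Lean on these libraries where they do the work, as an engineer would, in place of code of your own. Each camera call takes 0.05 s, during which the arm holds its last target.

## Working session

There is one attempt and no reset: what is moved stays moved. The work goes in short steps, Python scripts to look and compute and a tool call to move; the robot and the scene stay as the last step left them, time stands still between calls to the robot, and variables do not carry over. Pictures are saved under pics/ and viewed, and the job is handed in when it is done.

Besides the shell and the picture viewer there is one more tool, called after "Emit:" as name(argument=value, ...), one argument or row to a line, values as JSON. drive_tool: Moves the arm, as the interface text tells. Its arguments: {"type":"object","properties":{"delta_pos":{"type":"array"},"angular":{"type":"array"},"hand":{"type":"array"},"squeeze":{"type":"number"}},"required":["delta_pos","angular","hand"]}

```bash
mkdir -p pics; python3 - <<'E'
from rig import robot
import cv2
for n in("scene","top"):
    im=robot.read_camera(n); cv2.imwrite(f"pics/{n}0.png",im[:,:,::-1])
    m=robot.camera_model(n); print(n,m)
s=robot.get_state(); print(s)
E
```

```text
scene {'mtx': array([[466.35636456,   0.        , 262.07510724],
       [  0.        , 466.35636456, 185.10152148],
       [  0.        ,   0.        ,   1.        ]]), 'origin': array([1167.78884219,  -57.40443097,  665.32680665]), 'attitude': array([-0.29209119,  0.73634924,  0.56254356, -0.23667968])}
top {'mtx': array([[361.71709768,   0.        , 254.20899483],
       [  0.        , 361.71709768, 189.38726092],
       [  0.        ,   0.        ,   1.        ]]), 'origin': array([574.20567744,  62.16193844, 733.44007677]), 'attitude': array([-0.00589796,  0.71423139, -0.69945439,  0.02454159])}
{'time': 0.1, 'joint_pos': array([-1.06720527,  0.68990287, -0.19450859,  1.56618493,  0.15732676,
        0.90248964, -0.21510041]), 'joint_vel': array([-0.00222666, -0.00055117, -0.00146571, -0.00265493, -0.00081725,
       -0.00012899,  0.00067926]), 'joint_efforts': array([-3.51165771e-03, -5.28503394e+01, -1.27136685e+00, -1.53836453e+01,
       -5.24995546e-02,  1.99252812e-03,  5.74601086e-05]), 'eef_pos': array([282.75019792, 556.80331851, 249.00288729]), 'eef_rot': array([-1.16402226e-04,  2.32703940e-01,  9.72547296e-01, -7.87704682e-04]), 'force': array([-0.00474037,  0.00557503,  0.29281049]), 'ft_torque': array([-0.04086083, -0.01691934, -0.01780666]), 'grip_width': 0.99591159530559}
```

```bash
ls -la . pics
```

```text
.:
total 12
drwxr-xr-x  3 agent agent 4096 Dec  7 05:01 .
drwxr-xr-x 23 root  root  4096 Dec  7 05:01 ..
drwxr-xr-x  2 agent agent 4096 Dec  7 05:01 pics

pics:
total 548
drwxr-xr-x 2 agent agent   4096 Dec  7 05:01 .
drwxr-xr-x 3 agent agent   4096 Dec  7 05:01 ..
-rw-r--r-- 1 agent agent 275740 Dec  7 05:01 scene0.png
-rw-r--r-- 1 agent agent 272375 Dec  7 05:01 top0.png
```

View pics/scene0.png

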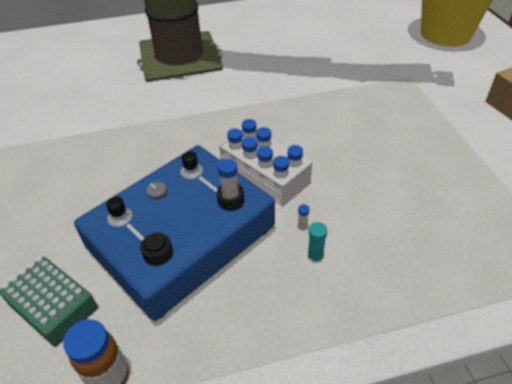

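View pics/top0.png

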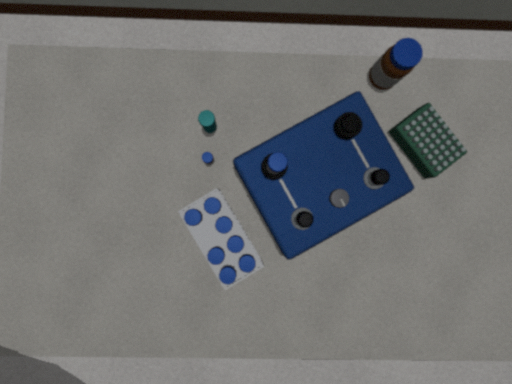

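Candidates for the tube, as top-view pixels:
- Tube standing in the mixer cup at (277,163)
- Small loose blue tube at (208,158)
- Turquoise tube at (207,118)
- Eight rack tubes around (220,240)
- Amber bottle with a blue cap at (405,52)

I choose the one in the mixer cup at (277,163), also at (229,172) in the scene view. Its white line leads to the knob at top (305,219), scene (190,160). I'll check this in a close crop.

```bash
python3 - <<'E'
import cv2,numpy as np
a=cv2.imread("pics/top0.png")[85:265,225:420]; b=cv2.imread("pics/scene0.png")[140:325,70:285]
cv2.imwrite("pics/ctop.png",cv2.resize(a,None,fx=3,fy=3,interpolation=cv2.INTER_CUBIC))
cv2.imwrite("pics/cscene.png",cv2.resize(b,None,fx=3,fy=3,interpolation=cv2.INTER_CUBIC))
E
```

```text
(no output)
```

View pics/ctop.png

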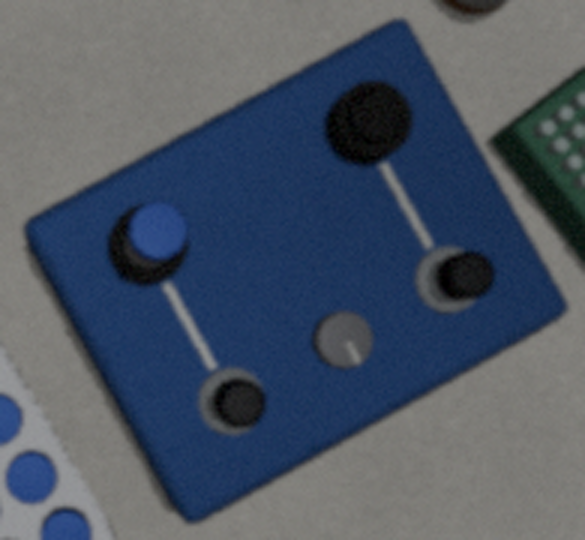

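View pics/cscene.png

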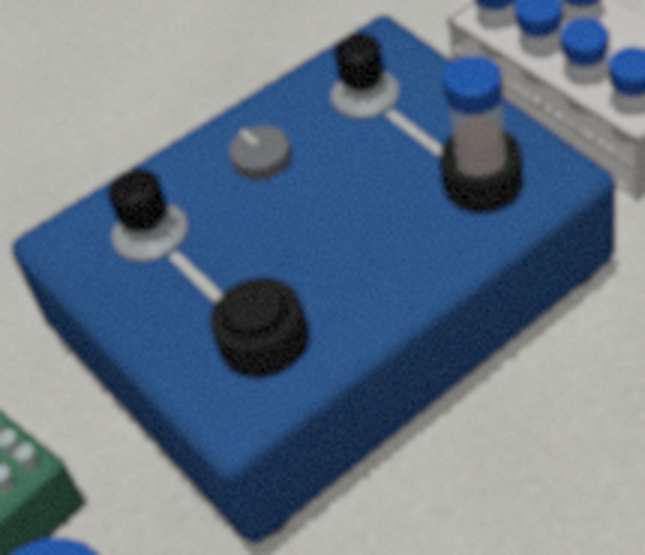

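The crops show the blue-capped tube in the cup at top px (277.7,162.3). Its white line runs to the knob at top px (305,219.3), scene px (190,156). Next I fit the mixer pose to both views.

```bash
cat > h.py <<'E'
import numpy as np, cv2
from rig import robot
from scipy.spatial.transform import Rotation as R
from scipy.optimize import least_squares
def proj(n,P):
    m=robot.camera_model(n); q=m["attitude"]; r=R.from_quat([q[1],q[2],q[3],q[0]])
    c=r.inv().apply(np.atleast_2d(P)-m["origin"]); u=c@np.array(m["mtx"]).T
    return u[:,:2]/u[:,2:]
E
python3 - <<'E'
from h import *
M=[[-50,75,128],[-50,-75,128],[-50,0,100],[55,75,173]]
C=[[105,135,88],[105,-135,88],[-105,-135,88],[-105,135,88]]
tc=lambda l:[(225+(x-1)/3,85+(y-1)/3) for x,y in l]
sc=lambda l:[(70+(x-1)/3,140+(y-1)/3) for x,y in l]
T=np.array(tc([(240,403),(467,275),(344,338),(158,232),(29,225),(402,20),(567,308),(192,522)]))
S=np.array(sc([(360,47),(137,184),(262,143),(473,72),(614,182),(228,478),(15,243),(383,15)]))
P=np.array(M+C,float)
def w(p): 
    return R.from_euler('z',p[2]).apply(P)+[p[0],p[1],0]
def f(p,s="both"):
    o=[]
    if s!="scene": o.append((proj("top",w(p))-T).ravel())
    if s!="top": o.append((proj("scene",w(p))-S).ravel())
    return np.concatenate(o)
for s in("both","top","scene"):
    r=least_squares(f,[500,0,-.4],args=(s,)); p=r.x
    print(s,p,w(p)[[0,1,3]].round(1)); print(r.fun.reshape(-1,2).round(1).tolist())
s=robot.get_state(); q=s["eef_rot"];print(R.from_quat([q[1],q[2],q[3],q[0]]).as_matrix().round(3), s["time"])
E
```

```text
both [ 6.34386743e+02 -7.77513359e+01  5.28139527e-01] [[ 553.4  -38.2  128. ]
 [ 629.  -167.7  128. ]
 [ 644.1   14.7  173. ]]
[[-0.6, -0.5], [0.5, -1.1], [-1.0, -0.2], [-1.5, -1.4], [-5.4, -1.4], [0.1, -4.4], [2.4, 0.3], [-2.4, 2.6], [-1.4, -1.3], [-1.9, -0.6], [-1.3, 0.6], [-0.3, 0.2], [2.9, -3.2], [-1.4, 0.2], [-5.3, -1.4], [0.2, -3.7]]
top [ 6.33156414e+02 -7.94823458e+01  5.28157490e-01] [[ 552.2  -39.9  128. ]
 [ 627.8 -169.5  128. ]
 [ 642.9   13.   173. ]]
[[0.4, 0.3], [1.5, -0.3], [0.0, 0.5], [-0.4, -0.6], [-4.4, -0.7], [1.1, -3.7], [3.3, 1.0], [-1.5, 3.3]]
scene [ 6.36508645e+02 -7.62453476e+01  5.26758687e-01] [[ 555.6  -36.5  128. ]
 [ 631.  -166.2  128. ]
 [ 646.3   16.2  173. ]]
[[-0.3, -0.7], [-0.9, 0.1], [-0.2, 1.2], [1.0, 1.0], [4.1, -2.4], [-0.4, 1.2], [-4.3, -0.8], [1.3, -3.1]]
[[-0.892  0.453 -0.001]
 [ 0.453  0.892 -0.001]
 [-0.    -0.002 -1.   ]] 0.1
```

Both fits put the left knob near (553,-39) with mixer yaw 30°, agreeing to about 2–3 mm. The tube is on +y, so the left knob is the one to pull. I'll grip it with the jaws along mixer y, which keeps the gripper's body off the tube, and with the jaws part open to clear the dial.

```bash
cat > rel.py <<'E'
import sys
from h import *
x,y,z=map(float,sys.argv[1:4])
s=robot.get_state(); q=s["eef_rot"]; A=R.from_quat([q[1],q[2],q[3],q[0]])
ya=0.528-np.pi/2  # tool y heading = mixer -y
Y=np.array([np.cos(ya+0),np.sin(ya),0]); Z=np.array([0,0,-1.]); X=np.cross(Y,Z)
B=R.from_matrix(np.c_[X,Y,Z])
print("t",s["time"],"pos",s["eef_pos"].round(1),"j",s["joint_pos"].round(2),"F",s["force"].round(1),"g",s["grip_width"])
print("dcm",(A.inv().apply(np.array([x,y,z])-s["eef_pos"])/10).round(2),"deg",np.degrees((A.inv()*B).as_rotvec()).round(2))
E
python3 rel.py 553 -39 230
```

```text
t 0.1 pos [282.8 556.8 249. ] j [-1.07  0.69 -0.19  1.57  0.16  0.9  -0.22] F [-0.   0.   0.3] g 0.99591159530559
dcm [-51.07 -40.89   1.97] deg [-4.0000e-02  1.0000e-01  1.2284e+02]
```

Emit:
drive_tool(
  delta_pos=[
    [-51.1, -40.9, 0],
    [-51.1, -40.9, 0],
    [-51.1, -40.9, 0],
    [-51.1, -40.9, 0],
    [-51.1, -40.9, 0],
    [-51.1, -40.9, 0],
    [-51.1, -40.9, 0],
    [-51.1, -40.9, 0],
    [-51.1, -40.9, 0],
    [-51.1, -40.9, 0],
  ],
  angular=[
    [0, 0, 122.8],
    [0, 0, 122.8],
    [0, 0, 122.8],
    [0, 0, 122.8],
    [0, 0, 122.8],
    [0, 0, 122.8],
    [0, 0, 122.8],
    [0, 0, 122.8],
    [0, 0, 122.8],
    [0, 0, 122.8],
  ],
  hand=[0.23, 0.23, 0.23, 0.23, 0.23, 0.23, 0.23, 0.23, 0.23, 0.23],
)

```text
time: 1.1
eef_pos: [489.6, 100.1, 249.7]
eef_rot: [0.0, 0.835, 0.551, -0.0]
force: [1.7, 0.9, 0.1]
grip_width: 0.612
```

```bash
python3 rel.py 553 -39 230
```

```text
t 1.1 pos [489.6 100.1 249.7] j [-0.41  0.53  0.18  1.95 -0.15  0.67 -0.54] F [1.7 0.9 0.1] g 0.6116679314040847
dcm [-10.29  11.3    1.98] deg [3.000e-02 6.000e-02 3.655e+01]
```

Emit:
drive_tool(
  delta_pos=[
    [-10.3, 11.3, 0],
    [-10.3, 11.3, 0],
    [-10.3, 11.3, 0],
    [-10.3, 11.3, 1],
    [-10.3, 11.3, 2],
    [-10.3, 11.3, 2],
    [-10.3, 11.3, 2],
  ],
  angular=[
    [0, 0, 36.5],
    [0, 0, 36.5],
    [0, 0, 36.5],
    [0, 0, 36.5],
    [0, 0, 36.5],
    [0, 0, 36.5],
    [0, 0, 36.5],
  ],
  hand=[0.23, 0.23, 0.23, 0.23, 0.23, 0.23, 0.23],
)

```text
time: 1.8
eef_pos: [552.2, -37.1, 229.3]
eef_rot: [-0.0, 0.965, 0.264, -0.001]
force: [0.1, -0.5, -0.3]
grip_width: 0.616
```

```bash
python3 rel.py 553 -39 150; python3 - <<'E'
from h import *
for n in("scene","top"): cv2.imwrite(f"pics/{n}1.png",robot.read_camera(n)[:,:,::-1])
E
```

```text
t 1.8 pos [552.2 -37.1 229.3] j [-0.22  0.65  0.34  1.82 -0.31  0.73 -0.75] F [ 0.1 -0.5 -0.3] g 0.6155066786883978
dcm [-0.01  0.21  7.93] deg [-0.07  0.11  0.36]
```

View pics/scene1.png

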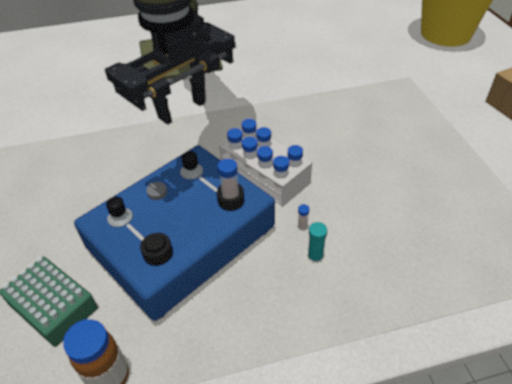

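View pics/top1.png

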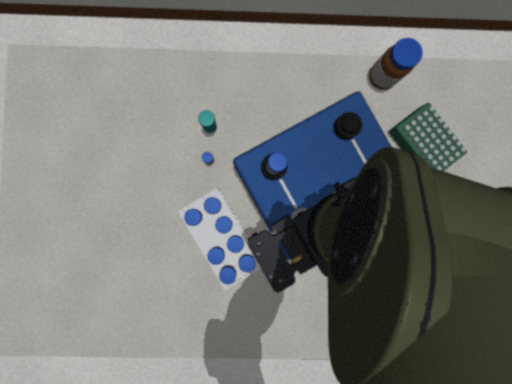

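The gripper hangs over the left knob, with fingertips at scene px (165,115) and (199,103) and the knob at (190,158). The jaw axis lies along mixer y. I'll go down to just above the knob and check again.

Emit:
drive_tool(
  delta_pos=[
    [0, 0.2, 4],
    [0, 0.2, 7.9],
    [0, 0.2, 7.9],
    [0, 0.2, 7.9],
  ],
  angular=[
    [0, 0, 0.4],
    [0, 0, 0.4],
    [0, 0, 0.4],
    [0, 0, 0.4],
  ],
  hand=[0.23, 0.23, 0.23, 0.23],
)

```text
time: 2.3
eef_pos: [553.9, -38.9, 151.6]
eef_rot: [-0.0, 0.965, 0.261, -0.0]
force: [0.3, 0.5, 0.8]
grip_width: 0.613
```

```bash
python3 rel.py 553 -39 111; python3 - <<'E'
from h import *
im=robot.read_camera("scene")[:,:,::-1]
cv2.imwrite("pics/s2.png",cv2.resize(im[60:240,100:290],None,fx=3,fy=3,interpolation=cv2.INTER_CUBIC))
s=robot.get_state(); q=s["eef_rot"]; A=R.from_quat([q[1],q[2],q[3],q[0]])
# expected fingertip pixels
print(((proj("scene",s["eef_pos"]+A.apply([[0,27,11],[0,-27,11],[0,0,11]]))-[100,60])*3).round())
print(((proj("scene",[[553.4,-38.2,128]])-[100,60])*3).round())
E
```

```text
t 2.3 pos [553.9 -38.9 151.6] j [-0.17  0.76  0.27  1.88 -0.36  0.55 -0.7 ] F [0.3 0.5 0.8] g 0.6134392614119507
dcm [-0.07 -0.03  4.06] deg [-0.02  0.03 -0.05]
[[222. 289.]
 [297. 244.]
 [260. 266.]]
[[265. 282.]]
```

View pics/s2.png

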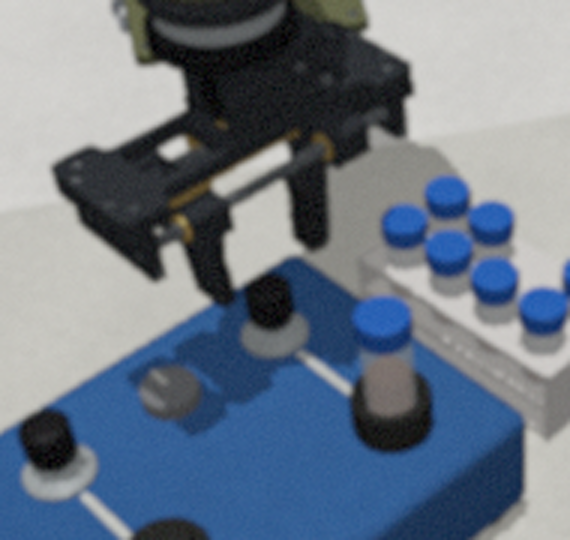

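The crop shows the knob centred between the fingers: tips at (220,298) and (313,243), knob top at (269,287), which matches the offset I predicted. I'll descend and grip.

Emit:
drive_tool(
  delta_pos=[
    [0, 0, 2],
    [0, 0, 4.05],
    [0, 0, 4.05],
    [0, 0, 4.05],
  ],
  angular=[
    [0, 0, 0],
    [0, 0, 0],
    [0, 0, 0],
    [0, 0, 0],
  ],
  hand=[0.23, 0.23, 0.23, 0.23],
)

```text
time: 2.75
eef_pos: [555.8, -39.3, 113.7]
eef_rot: [0.001, 0.965, 0.26, 0.002]
force: [0.1, -1.4, 0.3]
grip_width: 0.615
```

Emit:
drive_tool(
  delta_pos=[
    [0, 0, 0],
    [0, 0, 0],
    [0, 0, 0],
    [0, 0, 0],
    [0, 0, 0],
  ],
  angular=[
    [0, 0, 0],
    [0, 0, 0],
    [0, 0, 0],
    [0, 0, 0],
    [0, 0, 0],
  ],
  hand=[-1, -1, -1, -1, -1],
  squeeze=25,
)

```text
time: 3.25
eef_pos: [555.7, -38.5, 114.3]
eef_rot: [0.0, 0.965, 0.261, 0.002]
force: [-1.1, 2.5, 5.9]
grip_width: 0.309
```

```bash
python3 rel.py 553 -39 136
```

```text
t 3.25 pos [555.7 -38.5 114.3] j [-0.15  0.82  0.23  1.9  -0.39  0.47 -0.68] F [-1.1  2.5  5.9] g 0.3087946833867327
dcm [-0.25 -0.09 -2.17] deg [ 0.07 -0.23 -0.04]
```

Opening is 27 mm, so the 28 mm knob is held. Pull up 25 mm.

Emit:
drive_tool(
  delta_pos=[
    [0, 0, -0.5],
    [0, 0, -1.0],
    [0, 0, -1.5],
    [0, 0, -2.0],
    [0, 0, -2.5],
    [0, 0, -2.6],
    [0, 0, -2.6],
  ],
  angular=[
    [0, 0, 0],
    [0, 0, 0],
    [0, 0, 0],
    [0, 0, 0],
    [0, 0, 0],
    [0, 0, 0],
    [0, 0, 0],
  ],
  hand=[-1, -1, -1, -1, -1, -1, -1],
)

```text
time: 3.95
eef_pos: [555.6, -38.4, 139.7]
eef_rot: [0.0, 0.965, 0.261, 0.002]
force: [3.0, 0.3, -11.3]
grip_width: 0.306
```

```bash
python3 rel.py 553 -39 136;python3 - <<'E'
from h import *
im=robot.read_camera("scene")[:,:,::-1]
cv2.imwrite("pics/s3.png",cv2.resize(im[60:240,100:290],None,fx=3,fy=3,interpolation=cv2.INTER_CUBIC))
E
```

```text
t 3.95 pos [555.6 -38.4 139.7] j [-0.17  0.78  0.26  1.89 -0.37  0.52 -0.7 ] F [  3.    0.3 -11.3] g 0.30637548292257244
dcm [-0.26 -0.08  0.37] deg [ 0.07 -0.2  -0.02]
```

View pics/s3.png

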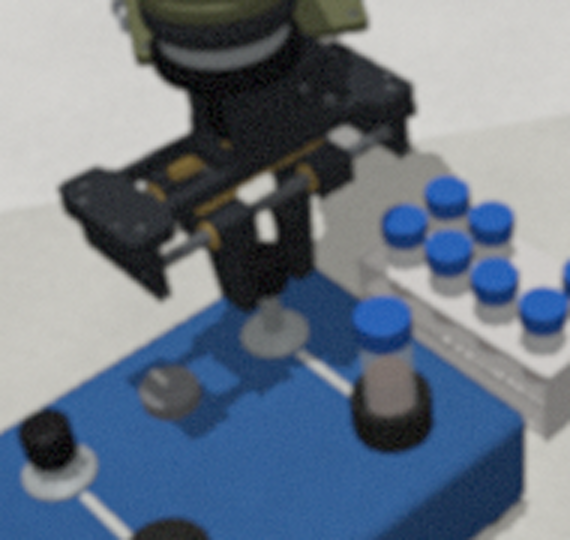

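The knob is up between the fingers, with its stem visible at crop (272,318). The force of -11 N says it is at its upper stop. Hold it there for about 1 s.

Emit:
drive_tool(
  delta_pos=[
    [0, 0, 0],
    [0, 0, 0],
    [0, 0, 0],
    [0, 0, 0],
    [0, 0, 0],
    [0, 0, 0],
    [0, 0, 0],
    [0, 0, 0],
    [0, 0, 0],
    [0, 0, 0],
  ],
  angular=[
    [0, 0, 0],
    [0, 0, 0],
    [0, 0, 0],
    [0, 0, 0],
    [0, 0, 0],
    [0, 0, 0],
    [0, 0, 0],
    [0, 0, 0],
    [0, 0, 0],
    [0, 0, 0],
  ],
  hand=[-1, -1, -1, -1, -1, -1, -1, -1, -1, -1],
)

```text
time: 5.0
eef_pos: [555.6, -38.5, 139.7]
eef_rot: [0.0, 0.965, 0.261, 0.002]
force: [1.6, 0.4, -10.1]
grip_width: 0.309
```

Emit:
drive_tool(
  delta_pos=[
    [0, 0, 0.5],
    [0, 0, 1.0],
    [0, 0, 1.5],
    [0, 0, 2.0],
    [0, 0, 2.5],
    [0, 0, 2.6],
    [0, 0, 2.6],
  ],
  angular=[
    [0, 0, 0],
    [0, 0, 0],
    [0, 0, 0],
    [0, 0, 0],
    [0, 0, 0],
    [0, 0, 0],
    [0, 0, 0],
  ],
  hand=[-1, -1, -1, -1, -1, -1, -1],
)

```text
time: 5.7
eef_pos: [555.7, -38.4, 114.3]
eef_rot: [-0.0, 0.965, 0.261, 0.002]
force: [-1.8, 1.6, 8.7]
grip_width: 0.311
```

```bash
python3 rel.py 553 -39 136;python3 - <<'E'
from h import *
im=robot.read_camera("scene")[:,:,::-1]
cv2.imwrite("pics/s4.png",cv2.resize(im[60:240,100:290],None,fx=3,fy=3,interpolation=cv2.INTER_CUBIC))
E
```

```text
t 5.7 pos [555.7 -38.4 114.3] j [-0.15  0.82  0.23  1.9  -0.39  0.47 -0.68] F [-1.8  1.6  8.7] g 0.310787906150315
dcm [-0.26 -0.09 -2.17] deg [ 0.06 -0.23 -0.03]
```

View pics/s4.png

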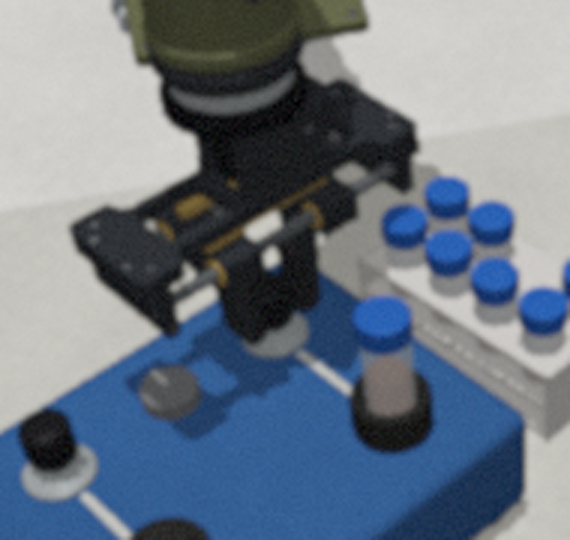

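The tool is back at its starting height of 114.3 mm with +8.7 N of push. The stem is hidden again and the knob is on its stop. Open to about 54 mm, then rise.

Emit:
drive_tool(
  delta_pos=[
    [0, 0, 0],
    [0, 0, 0],
    [0, 0, 0],
    [0, 0, 0],
    [0, 0, 0],
  ],
  angular=[
    [0, 0, 0],
    [0, 0, 0],
    [0, 0, 0],
    [0, 0, 0],
    [0, 0, 0],
  ],
  hand=[0.23, 0.23, 0.23, 0.23, 0.23],
)

```text
time: 6.25
eef_pos: [555.7, -38.5, 114.1]
eef_rot: [0.0, 0.965, 0.261, 0.002]
force: [-0.0, 0.1, 0.4]
grip_width: 0.618
```

Emit:
drive_tool(
  delta_pos=[
    [0, 0, -1],
    [0, 0, -3],
    [0, 0, -6],
    [0, 0, -9],
    [0, 0, -11],
    [0, 0, -11],
    [0, 0, -11],
  ],
  angular=[
    [0, 0, 0],
    [0, 0, 0],
    [0, 0, 0],
    [0, 0, 0],
    [0, 0, 0],
    [0, 0, 0],
    [0, 0, 0],
  ],
  hand=[0.23, 0.23, 0.23, 0.23, 0.23, 0.23, 0.23],
)

```text
time: 6.95
eef_pos: [555.2, -38.5, 224.5]
eef_rot: [0.0, 0.965, 0.261, 0.002]
force: [0.1, -0.3, -0.2]
grip_width: 0.614
```

```bash
python3 rel.py 553 -39 136;python3 - <<'E'
from h import *
im=robot.read_camera("scene")[:,:,::-1]
a=cv2.imread("pics/scene0.png")
f=lambda i:cv2.resize(i[140:230,100:250],None,fx=2.6,fy=2.6,interpolation=cv2.INTER_CUBIC)
cv2.imwrite("pics/s5.png",np.hstack([f(a),f(im)]))
E
```

```text
t 6.95 pos [555.2 -38.5 224.5] j [-0.21  0.65  0.34  1.82 -0.32  0.71 -0.74] F [ 0.1 -0.3 -0.2] g 0.6142247247340671
dcm [-0.25 -0.08  8.85] deg [ 0.07 -0.25 -0.02]
```

View pics/s5.png

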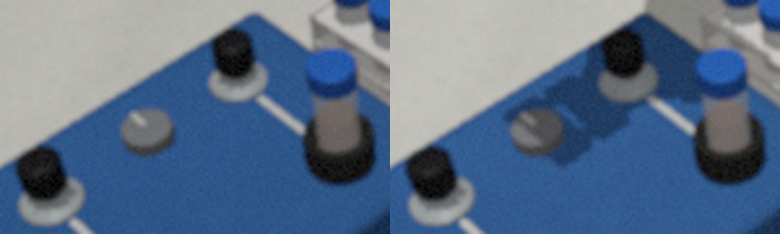

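Before (left) and after (right) match: both knobs are in, with tops at (233,43) and (623,43), and the tube stands unmoved. The gripper is clear, with zero force. Handing in.

```bash
python3 -c "
from rig import robot
print(robot.job_done())"
```

```text
the job is handed in; nothing more can be done
None
```

I pulled the left knob (the one in line with the tube's cup) out to on, held it about 1 s, pushed it fully home and let go. I handed the job in just after 7 s of the 32 s allowed; the hand-in reports no verdict.

- **Out:** the gripper rose 25.4 mm and pulled about 11 N against the upper stop, with the stem visible in the picture.
- **Home:** the gripper returned to its starting height of 114.3 mm, pushing about 9 N against the lower stop.
- **After release:** the scene picture matches the one from the start. Both knobs are in and the tube stands upright and unmoved. The gripper was 110 mm higher with no force on it.
- **Disagreement:** the two cameras placed the knob about 5 mm apart, so I used a position between them. The grip closed to 27 mm on the 28 mm knob, so this did no harm. No check failed.

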